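# Unfold the board cradle and clamp the main board in it

### The arm

A 6-joint arm with a two-finger parallel gripper is mounted at the origin on the work surface. World frame = base frame: x ahead of the robot, y to its left, z up, the work surface at z = 0. Lengths are in mm, angles in rad, forces in N, time in s.
With the tool pointing down it reaches from about 300 to 775 mm from the base axis. Payload 14.6 kg.
Tool frame: the origin (TCP) lies at the very end of the fingers, on their centre line; the grasp point (between the pads) lies 19 mm behind it; z points along the fingers, y is the line along which they close (so a half turn about z gives the same grasp; the last joint's range is limited). The gripper opens to 85 mm and grips with 20 to 120 N. Pads are 22 mm wide; open, the fingers measure 114 mm over their backs; the gripper's body (76 mm by 85 mm) begins 54 mm behind the grasp point. The pads swing forward as they close: fully open they stand 13 mm farther back than shut.
Start: joints at [-1.273, 0.3, 1.521, -0, 1.321, -0.067], TCP at [196.212, -513.8, 231.281] pointing down, gripper open.
Joint ranges: [-3.03, 3.03], [-0.79, 2.21], [0.23, 2.52], [-1.04, 4.18], [0, 3.07], [-2.55, 2.55]. Speed limits (rad/s): [2.22, 2.22, 2.57, 3.14, 3.14, 3.14].

### API

Orientations are given as a unit quaternion [w, x, y, z].
In Python, from cell import sense, optics, bot gives the robot as it stands.
- The arm moves only by the tool carry_out, never from a script. Its argument "steps" is a list of rows, each a list of 5 numbers: the finger opening in m, from 0 to 0.0854, then the shift along the world's x, y, z in m, then the turn about the world's z in rad. In form: [[fingers, dx, dy, dz, spin], ...]. A call has 1 to 20 rows; each row is the pose to reach, as a shift and turn from the pose commanded when the call began; what a row does not reach only later rows make up. A row lasts 1/10 s, in which the tool goes at most 50 mm and 8.59 degrees, less where a joint would pass 70% of its speed; a pose out of reach is approached as far as the arm can. A call with a gripper value outside its range is refused whole. The fingers move at their own pace and stop on an object; the grip force is fixed at half the most. Time passes only in rows, so rows that repeat a pose let the fingers close. It gives the time, the measured TCP pose, the force, the opening and the grip force at its end, in the units of the state.
- sense(): the state, without advancing time (a new reading comes with each control period).
- optics.camera(name): name is "scene" or "side" or "wrist"; returns a dict with "frame" (420x560x3 uint8, blue, green, red), "depth" (420x560 float32, mm along the optical axis (not along the pixel's ray), 0 where there is no reading), "K" (3x3 intrinsics, pixels), "position" and "rotation" of the camera in the world. Camera axes: x right, y down, z forward; pixel columns grow to the right and rows downward; lengths in mm; the calibration is good to about 2 mm. A picture is of the moment at which its call begins.
- bot.hand_in(): hands the job in; it is judged then, once.
The state is a dict: "clock": time; "joint_positions": joint angles; "qvel": joint speeds; "effort": joint torques, N m; "ee_pos": TCP position; "tcp_rot": TCP orientation; "force": force on the tool from outside, world axes, zero at the start; "wrist_torque": the same for the moment, N m; "grip_width": finger opening in mm; "grip_force": force on a finger pad.
Only numpy, scipy, OpenCV 4.12 (cv2) and the standard library are available. Lean on these libraries where they do the work, as an engineer would, in place of code of your own. Each camera call takes 0.05 s, during which the arm holds its last target. There are 200 camera calls.

### The job

Set up the folding board cradle: swing both of its aluminium arms out until each snaps into its end detent, and swing the red keeper right back to its parked stop at the rear left. Then carry the green main board by its black heat sink, lay it gently and flat across the cradle, long side from arm to arm between the orange posts, and let go of it. Last, swing the red keeper forward over the board's rear edge until it snaps home, leaving everything else on the bench where it is.

Things in the scene. Friction and masses are not known exactly. Their poses are not given: they have to be found in the camera images.
- seat (a point): Board seat on the fixed dark-steel cradle: its centre, on the spine's top face, 40 mm above the bench. x runs along the spine from the front (robot end) to the rear, y to the cradle's left, z up. Yellow front lip at x -74 to -66 mm and keeper pillar from x +67 mm, both 7 mm higher than the seat and under 50 mm wide. The board's centre point comes to rest 14.5 mm above this point.
- cradle: The whole cradle, fixed to the bench; origin on the bench, 1 mm rearward of the seat's centre; axes as seat. Spine 48 mm wide. Lip and pillar leave 133 mm for the board's 120 mm short side. With both arms out, level with the seat, their posts stand at seat x +46, y +-112 mm and leave 209 mm for the board's 190 mm side.
- left_arm (a joint): Left aluminium arm, 97 x 22 x 12 mm, top 40 mm above the bench, turning flat about a vertical axis. 0 rad: folded, pointing to seat -x; 1.571: swung out to seat +y, at its stop. From about 1.0 rad a spring ball resists (up to about 2 N at the post); past 1.37 it pulls the arm to the stop and holds it, short of that it pushes back. Elsewhere the arm stays where left, friction under 1 N.
- right_arm (a joint): Right aluminium arm, the mirror image of the left: 0 rad folded, pointing to seat -x; 1.571 rad swung out to the right (seat -y) and held in its detent; same spring ball, same forces.
- keeper (a joint): Red flat finger 71 x 18 x 10 mm, underside 47 mm above the bench (4 mm over the laid board), turning flat about a vertical axis. 0 rad: parked at a stop, pointing to seat +y; 1.571: pointing to seat -x over the board's rear edge, at its stop. Starts part way, blocking the seat. Spring ball from about 1.0 rad (up to about 3 N at the post), pulling home past 1.37. Elsewhere stays where left.
- left_arm_post (a point): Left arm's orange upright grip post, 15 mm thick at its foot, 14 mm near the top with a coned tip, 45 mm tall (40 to 85 mm above the bench), standing at the free end of the arm, 75 mm from its hinge axis. The point lies on the post's axis, 68 mm above the bench.
- right_arm_post (a point): Right arm's orange upright grip post, 15 mm thick at its foot, 14 mm near the top with a coned tip, 45 mm tall (40 to 85 mm above the bench), at the arm's free end, 75 mm from its hinge axis. The point lies on the post's axis, 68 mm above the bench.
- keeper_post (a point): Keeper's orange upright grip post, 15 mm thick at its foot, 14 mm near the top with a coned tip, 45 mm tall (57 to 102 mm above the bench), near its free end, 50 mm from its hinge axis. The point lies on the post's axis, 87 mm above the bench. Over the laid board the heat sink's top is 69 mm above the bench and its side as near as 11 mm to this post's axis: take the post by its top half.
- left_arm_hinge (a point): Left arm's vertical hinge axis, at the height of the left post's point; fixed to the cradle, at seat x +46, y +37 mm.
- right_arm_hinge (a point): Right arm's vertical hinge axis, at the height of the right post's point; fixed to the cradle, at seat x +46, y -37 mm.
- keeper_hinge (a point): Keeper's vertical hinge axis on the dark pillar behind the seat, at the height of the keeper post's point; fixed to the cradle, at seat x +89, y 0 mm.
- board_center (a point): Green main board, 120 x 190 x 3 mm, 0.2 to 0.4 kg, flat on the bench, with a black finned heat sink 40 x 40 x 26 mm on its exact middle to take it by. The point is at the board's middle, 14.5 mm above its underside. y runs along the 190 mm side, z up; either way round is right. Connectors on the short edges stand 14 mm high; beside the sink along y is 30 mm or more of nearly bare board.
- board: The green main board as a body (the tan one is the power board: leave it); origin at the middle of its underside, axes as board_center.
- power_board: Tan power board 110 x 160 mm, up to 34 mm high, bystander; origin under its middle.
- multimeter: Orange multimeter 85 x 170 x 43 mm, bystander behind the cradle; origin under its middle.
- screw_tray: Blue two-part screw tray 90 x 130 x 30 mm, bystander behind the cradle; origin under its middle.
- solder_spool: Grey solder spool, 64 mm across and 50 mm tall, bystander behind the cradle; origin under its middle.
- cleaner_can: Blue spray can, 56 mm across and 150 mm tall, bystander behind the cradle; origin under its middle.
- screwdriver: Screwdriver 200 mm long lying on the bench between robot and cradle, bystander; origin at its middle.
There are look-alikes about, which are no part of the job. Leave any brown or purple look-alike of the cradle alone. Leave any pink look-alike of the board alone.

How it is judged:
By the outcome, as a careful person would: the job done as asked, in the order asked, and still so for the second after the job is handed in, with the robot touching nothing.
It also fails if it takes over 70 s, if anything falls off the work surface, if the arm or the gripper's body presses on something with over 40 N, if the wrist force passes 120 N, or if a joint passes its speed limit or range.

## Working session

There is one attempt and no reset: what is moved stays moved. The work goes in short steps, Python scripts to look and compute and a tool call to move; the robot and the scene stay as the last step left them, time stands still between calls to the robot, and variables do not carry over. Pictures are saved under pics/ and viewed, at most 10 in all, crops included, and the job is handed in when it is done.

Besides the shell and the picture viewer there is one more tool, called after "Request:" as name(argument=value, ...) on one line, values as JSON. carry_out: Moves the arm, as the interface text tells. Its arguments: {"type":"object","properties":{"steps":{"type":"array"}},"required":["steps"]}

```bash
ls; mkdir -p pics; python3 - <<'E'
from cell import sense, optics, bot
import cv2,numpy as np,pickle
print(sense())
for n in ("scene","side"):
    c=optics.camera(n); pickle.dump(c,open(f"{n}0.pkl","wb")); cv2.imwrite(f"pics/{n}0.png",c["frame"]); print(n,c["position"],c["rotation"],c["K"])
E
```

```text
pics
{'clock': 0.0, 'joint_positions': array([-1.27259038e+00,  3.00520067e-01,  1.52162751e+00, -1.20111114e-05,
        1.32071289e+00, -6.65932565e-02]), 'qvel': array([ 0.00116534,  0.00137935,  0.00132046, -0.0006445 , -0.00040318,
        0.00077768]), 'effort': array([ 2.96711978e-04, -5.43501341e+01, -3.61796129e+01, -3.38609857e-05,
        3.92479298e-03,  2.25254473e-05]), 'ee_pos': array([ 196.14206421, -513.56442485,  230.6748199 ]), 'tcp_rot': array([-6.28989811e-04,  9.83410793e-01,  1.81391316e-01, -7.90254135e-05]), 'force': array([ 1.01227039,  0.00442716, -0.11381159]), 'wrist_torque': array([-0.02695535,  0.04021569, -0.05468057]), 'grip_force': 0.0, 'grip_width': 85.2042553097787}
scene [1069.75641617 -413.13094072  857.05814249] [-0.35580147  0.85321617  0.35179936 -0.14718933] [[395.81643301   0.         277.40177539]
 [  0.         395.81643301 214.54762406]
 [  0.           0.           1.        ]]
side [ 254.43724411 1380.83998947  779.99222731] [ 0.05148182 -0.08653601  0.85741599 -0.50467708] [[523.75843033   0.         275.60079164]
 [  0.         523.75843033 209.12838998]
 [  0.           0.           1.        ]]
```

View pics/scene0.png

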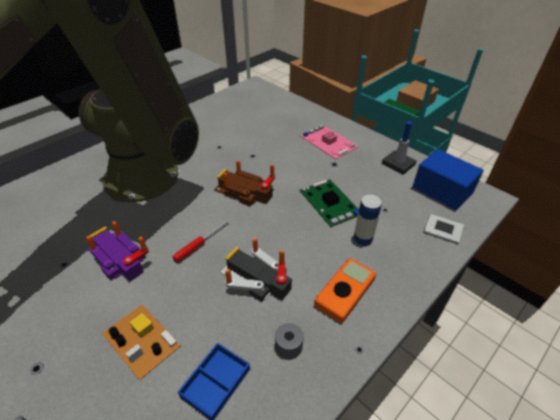

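View pics/side0.png

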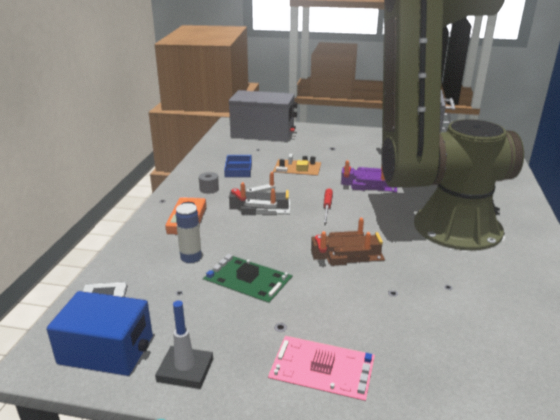

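```bash
cat > h.py <<'E'
import numpy as np,cv2,pickle
from scipy.spatial.transform import Rotation as R
def load(n): return pickle.load(open(n,"rb"))
def rot(c):
    q=np.array(c["rotation"]); return q if q.ndim==2 else R.from_quat(q[[1,2,3,0]]).as_matrix()
def onplane(c,uv,z):
    uv=np.atleast_2d(uv).astype(float); K=c["K"]
    d=np.c_[(uv-[K[0,2],K[1,2]])/K[0,0],np.ones(len(uv))]@rot(c).T
    p=np.array(c["position"]); return p+d*((z-p[2])/d[:,2])[:,None]
def cloud(c):
    h,w=c["depth"].shape; v,u=np.mgrid[:h,:w]; K=c["K"]; Z=c["depth"]
    P=np.stack([(u-K[0,2])/K[0,0]*Z,(v-K[1,2])/K[1,1]*Z,Z],-1)
    return P@rot(c).T+np.array(c["position"])
def proj(c,P):
    q=(np.atleast_2d(P)-c["position"])@rot(c); return q[:,:2]/q[:,2:]*c["K"][0,0]+[c["K"][0,2],c["K"][1,2]]
E
python3 - <<'E'
from h import *
c=load("scene0.pkl"); P=cloud(c); f=c["frame"]
for uv in [(150,300),(330,199),(233,253),(258,270)]: print(uv,P[uv[1],uv[0]].round(1),onplane(c,uv,0).round(1))
s=load("side0.pkl");Q=cloud(s)
print(Q[300,350],onplane(s,(350,300),0))
a=cv2.resize(f[225:315,205:325],None,fx=5,fy=5,interpolation=cv2.INTER_CUBIC)
b=cv2.resize(s["frame"][160:225,215:310],None,fx=6,fy=6,interpolation=cv2.INTER_CUBIC)[:390,:600]
cv2.imwrite("pics/cropA.png",a); cv2.imwrite("pics/cropB.png",b)
E
```

```text
(150, 300) [ 445.8 -243.9   -1.3] [[ 446.7 -244.2    0. ]]
(330, 199) [544.1 346.7  24.8] [[528.5 369.4   0. ]]
(233, 253) [510.3 -18.4  46.2] [[478.5   4.1   0. ]]
(258, 270) [594.3  -6.7  39.3] [[571.5  12.8   0. ]]
[278.6856431  394.55556     -3.08617678] [[278.59007815 398.44258854   0.        ]]
```

View pics/cropA.png

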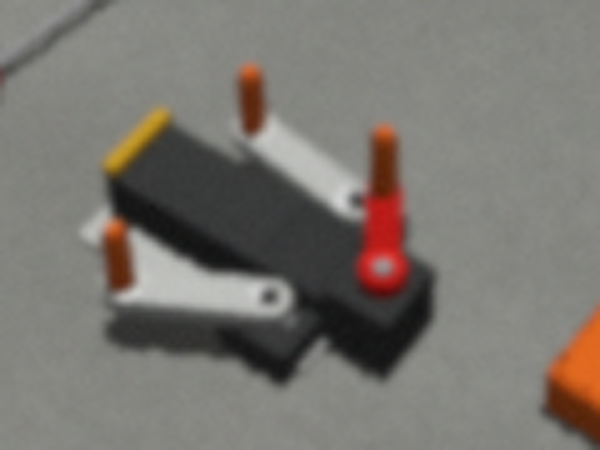

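```bash
python3 - <<'E'
from h import *
c=load("scene0.pkl");s=load("side0.pkl")
g=lambda u,v:((u+.5)/5-.5+205,(v+.5)/5-.5+225)
o=lambda n,uv,z:print(n,np.round(uv,1),onplane(c,uv,z)[0].round(1))
o("Lhinge",g(357,201),40);o("Rhinge",g(270,296),40);o("Khinge",g(382,267),58)
o("lipL",g(163,110),47);o("lipR",g(106,166),47)
for n,t,b,zt,zb in [("L",(250,66),(255,132),85,40),("R",(115,223),(120,290),85,40),("K",(383,128),(384,195),102,57)]:
    o(n+"tip",g(*t),zt);o(n+"base",g(*b),zb)
# green boards
hsv=cv2.cvtColor(c["frame"],cv2.COLOR_BGR2HSV)
for nm,cam in (("scene",c),("side",s)):
    hsv=cv2.cvtColor(cam["frame"],cv2.COLOR_BGR2HSV);P=cloud(cam)
    m=cv2.inRange(hsv,(45,80,30),(85,255,255))
    m&=((P[...,0]>350)&(P[...,0]<750)&(P[...,1]>200)&(P[...,1]<500)&(P[...,2]<20)).astype(np.uint8)*255
    m=cv2.morphologyEx(m,cv2.MORPH_CLOSE,np.ones((5,5)))
    ct=max(cv2.findContours(m,cv2.RETR_EXTERNAL,cv2.CHAIN_APPROX_NONE)[0],key=cv2.contourArea)
    W=onplane(cam,ct[:,0],3)[:,:2].astype(np.float32); r=cv2.minAreaRect(W); print(nm,r)
    k=(P[...,2]>21)&(P[...,2]<40)&(np.hypot(P[...,0]-r[0][0],P[...,1]-r[0][1])<45)
    q=P[k]; print("sink",len(q),q.mean(0).round(1), cv2.minAreaRect(q[:,:2].astype(np.float32)))
E
```

```text
Lhinge [276.  264.8] [615.7  37.4  40. ]
Rhinge [258.6 283.8] [627.1 -35.4  40. ]
Khinge [281. 278.] [663.5   7.2  58. ]
lipL [237.2 246.6] [501.9   3.7  47. ]
lipR [225.8 257.8] [509.9 -42.7  47. ]
Ltip [254.6 237.8] [538.   36.1  85. ]
Lbase [255.6 251. ] [543.8  31.9  40. ]
Rtip [227.6 269.2] [566.6 -79.9  85. ]
Rbase [228.6 282.6] [571.2 -85.7  40. ]
Ktip [281.2 250.2] [627.   44.7 102. ]
Kbase [281.4 263.6] [632.2  40.5  57. ]
scene ((536.8013916015625, 358.146484375), (118.08512878417969, 186.0382843017578), 72.40400695800781)
sink 139 [537.2 358.   27.3] ((536.2252807617188, 359.3637390136719), (42.52281951904297, 42.875953674316406), 71.59285736083984)
side ((534.2796630859375, 362.4081726074219), (114.9296646118164, 183.7093048095703), 72.17142486572266)
sink 202 [534.6 363.4  26. ] ((535.1148071289062, 360.6136474609375), (46.35507583618164, 43.40845489501953), 76.94712829589844)
```

View pics/cropB.png

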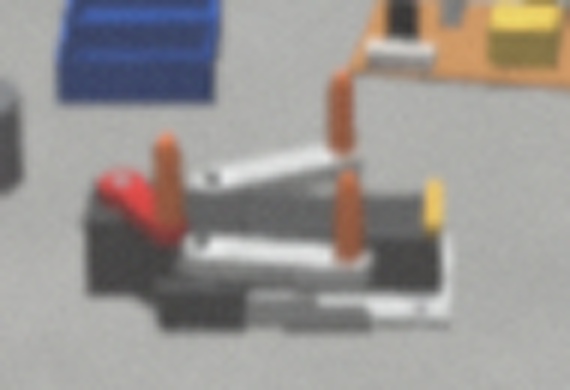

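Scene: the real cradle is dark steel with aluminium arms (scene px 258,272). Its look-alikes are brown (246,183) and purple (117,250). The board is green (331,200), against pink (329,141) and tan (143,340). The crops confirm the choice: yellow lip at the robot end, left post at (255,238), right post at (228,269), keeper post at (281,250). The measured radii of 75/75/49 mm and hinge spacing of 74 mm match the description.

I'll start by hovering over the left post.

Request:
carry_out(steps=[[0.04, 0.345, 0.548, -0.07, 1.4], [0.04, 0.345, 0.548, -0.07, 1.4], [0.04, 0.345, 0.548, -0.07, 1.4], [0.04, 0.345, 0.548, -0.07, 1.4], [0.04, 0.345, 0.548, -0.07, 1.4], [0.04, 0.345, 0.548, -0.07, 1.4], [0.04, 0.345, 0.548, -0.07, 1.4], [0.04, 0.345, 0.548, -0.07, 1.4], [0.04, 0.345, 0.548, -0.07, 2.82], [0.04, 0.345, 0.548, -0.07, 2.82], [0.04, 0.345, 0.548, -0.07, 2.82], [0.04, 0.345, 0.548, -0.07, 2.82], [0.04, 0.345, 0.548, -0.07, 2.82], [0.04, 0.345, 0.548, -0.07, 2.82], [0.04, 0.345, 0.548, -0.07, 2.82], [0.04, 0.345, 0.548, -0.07, 2.82], [0.04, 0.345, 0.548, -0.07, 2.82], [0.04, 0.345, 0.548, -0.07, 2.82], [0.04, 0.345, 0.548, -0.07, 2.82], [0.04, 0.345, 0.548, -0.07, 2.82]])

```text
clock: 2.1
ee_pos: [541.1, 34.2, 161.0]
tcp_rot: [-0.0, -0.023, 1.0, 0.0]
force: [0.3, 0.1, -0.7]
grip_width: 40.0
grip_force: 0.0
```

```bash
python3 - <<'E'
from h import *
from cell import sense,optics
s=sense(); print(s["ee_pos"],s["tcp_rot"],s["joint_positions"],s["grip_width"])
c=optics.camera("wrist"); pickle.dump(c,open("w1.pkl","wb")); cv2.imwrite("pics/w1.png",c["frame"])
print(c["position"]); print(proj(c,[[541,34,85],[569,-83,85],[630,43,102],[616,37,40],[627.6,-36,40],[664,7,57]]).round(0))
a=load("scene0.pkl"); P=cloud(a); 
for n,uv in dict(can=(369,203),meter=(345,288),spool=(289,330),tray=(215,380)).items(): print(n,P[uv[1],uv[0]].round())
E
```

```text
[541.05286104  34.21722278 160.98105602] [-3.23575833e-04 -2.25378472e-02  9.99745938e-01  6.84017577e-06] [-4.40289049e-03  3.50854445e-01  1.62459217e+00 -4.08755228e-06
  1.16679333e+00 -1.62027712e+00] 39.991447239214665
[458.8573529   31.12789503 303.13184839]
[[283. 220.]
 [ 97. 253.]
 [291. 358.]
 [283. 288.]
 [191. 297.]
 [242. 351.]]
can [704. 295. 147.]
meter [789. 104.  43.]
spool [772. -77.  50.]
tray [ 730. -260.   21.]
```

View pics/w1.png

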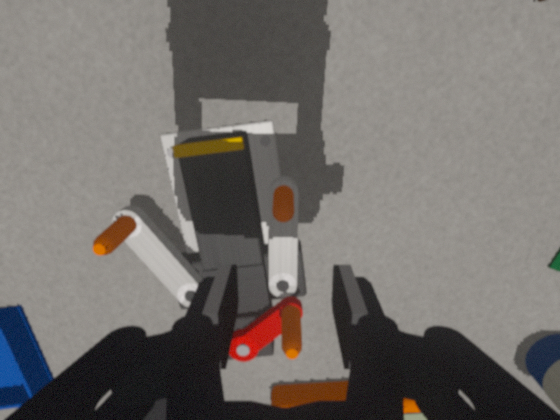

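The wrist view agrees with the projections to about 1 mm. Predicted against observed: left tip (283,220) vs about (283,215), right tip (97,253) vs (99,249), hinges at (283,285), (190,295) and (242,351). Next I'll lower onto the left post, cage it, and swing it out.

Request:
carry_out(steps=[[0.04, 0, 0, -0.05, 0], [0.04, 0, 0, -0.09, 0], [0.04, 0, 0, -0.109, 0], [0.02, 0, 0, -0.109, 0], [0.02, 0, 0, -0.109, 0], [0.02, 0, 0, -0.109, 0], [0.02, 0, 0.011, -0.109, -0.145], [0.02, 0.002, 0.0215, -0.109, -0.29], [0.02, 0.006, 0.032, -0.109, -0.435], [0.02, 0.011, 0.0415, -0.109, -0.58], [0.02, 0.017, 0.0505, -0.109, -0.725], [0.02, 0.0245, 0.0585, -0.109, -0.87], [0.02, 0.033, 0.065, -0.109, -1.015], [0.02, 0.0425, 0.0705, -0.109, -1.16], [0.02, 0.0525, 0.0745, -0.109, -1.305], [0.02, 0.063, 0.077, -0.109, -1.45], [0.02, 0.065, 0.077, -0.109, -1.45], [0.02, 0.065, 0.077, -0.109, -1.45], [0.02, 0.065, 0.077, -0.109, -1.45], [0.02, 0.065, 0.077, -0.109, -1.45]])

```text
clock: 4.15
ee_pos: [604.7, 111.2, 53.5]
tcp_rot: [-0.001, 0.647, 0.762, -0.001]
force: [-17.1, -1.2, 8.4]
grip_width: 20.0
grip_force: 8.9
```

Request:
carry_out(steps=[[0.03, -0.003, 0, 0, 0], [0.04, -0.003, 0, 0, 0], [0.04, -0.003, 0, 0, 0], [0.04, -0.003, 0, 0.05, 0], [0.04, -0.003, 0, 0.09, 0], [0.04, -0.003, 0, 0.113, 0], [0.04, -0.0375, -0.194, 0.113, -0.5], [0.04, -0.0375, -0.194, 0.113, -1.05], [0.04, -0.0375, -0.194, 0.113, -1.05], [0.04, -0.0375, -0.194, 0.113, -1.05], [0.04, -0.0375, -0.194, 0.113, -1.05], [0.04, -0.0375, -0.194, 0.113, -1.05], [0.04, -0.0375, -0.194, 0.113, -1.05], [0.04, -0.0375, -0.194, 0.113, -1.05], [0.04, -0.0375, -0.194, 0.113, -1.05]])

```text
clock: 5.65
ee_pos: [568.9, -82.8, 165.5]
tcp_rot: [0.0, 0.941, 0.338, 0.0]
force: [-0.5, 0.6, -0.1]
grip_width: 39.7
grip_force: 0.0
```

```bash
python3 - <<'E'
from h import *
from cell import sense,optics
s=sense(); print(s["ee_pos"],s["tcp_rot"],s["force"])
for n in("wrist","scene"):
    c=optics.camera(n); pickle.dump(c,open(n+"2.pkl","wb")); P=cloud(c)
    print(n,proj(c,[[569,-83,85],[604.3,111,85]]).round())
    m=cv2.inRange(cv2.cvtColor(c["frame"],cv2.COLOR_BGR2HSV),(4,130,40),(16,255,255))
    k,l,st,ce=cv2.connectedComponentsWithStats(m)
    for i in range(1,k):
        if st[i,4]>25:
            q=P[l==i]; q=q[(q[:,2]>45)&(q[:,2]<110)]
            if len(q)>5: print(st[i],q.mean(0).round(1),q[:,2].max().round(1))
cv2.imwrite("pics/w2.png",load("wrist2.pkl")["frame"])
E
```

```text
[568.85111145 -82.792      165.53465292] [1.25557940e-04 9.41181510e-01 3.37901331e-01 2.01188135e-04] [-0.45968212  0.57243537 -0.06636183]
wrist [[286. 217.]
 [ 33. -65.]]
[162   0  36  17 402] [625.5  37.5  73.6] 97.3
[273 189  21  36 635] [569.8 -79.9  72.8] 86.1
scene [[227. 270.]
 [293. 236.]]
[ 291    0  134  117 9532] [ -59.8 1293.    78.6] 110.0
[  474    30    86   269 12041] [ 856.9 1152.2   76.9] 110.0
[270 164   4  13  38] [365.8 269.3  80.2] 103.9
[232 173  40  31 736] [378.7 217.4  46.9] 51.7
[113 222   7  12  49] [ 228.1 -196.2   68.1] 85.9
[290 235   4  13  46] [604.3 107.2  67.8] 83.7
[ 87 236   8  13  57] [ 227.6 -269.7   68.2] 84.6
[139 237   8  15  64] [ 345.1 -181.3   80.4] 102.9
[280 250   5  15  56] [632.6  40.4  82.3] 103.1
[226 270   6  13  64] [571.8 -84.4  66.2] 86.8
```

View pics/w2.png

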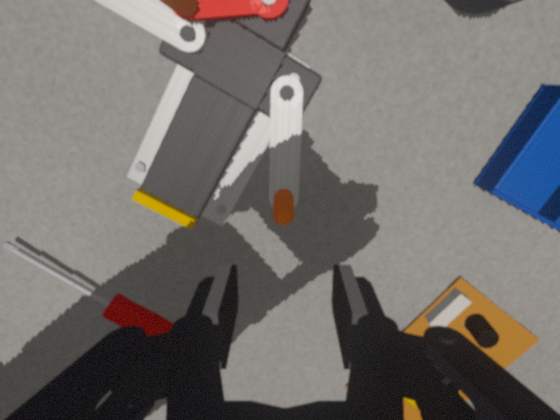

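The left arm stands out, with its post at (604,110). The right post sits in the wrist picture at (284,205), centred between the fingers. Next I'll swing the right arm out.

Request:
carry_out(steps=[[0.04, 0, 0, -0.05, 0], [0.04, 0, 0, -0.09, 0], [0.04, 0, 0, -0.1125, 0], [0.02, 0, 0, -0.1125, 0], [0.02, 0, 0, -0.1125, 0], [0.02, 0, 0, -0.1125, 0], [0.02, 0.008, -0.008, -0.1125, 0.15], [0.02, 0.0165, -0.015, -0.1125, 0.3], [0.02, 0.0265, -0.021, -0.1125, 0.45], [0.02, 0.037, -0.025, -0.1125, 0.6], [0.02, 0.0475, -0.0275, -0.1125, 0.75], [0.02, 0.059, -0.0285, -0.1125, 0.9], [0.02, 0.07, -0.0275, -0.1125, 1.05], [0.02, 0.071, -0.0275, -0.1125, 1.05], [0.02, 0.071, -0.0275, -0.1125, 1.05], [0.03, 0.068, -0.0275, -0.1125, 1.05], [0.04, 0.068, -0.0275, -0.1125, 1.05], [0.04, 0.068, -0.0275, -0.1125, 1.05], [0.04, 0.068, -0.0275, -0.06, 1.05], [0.04, 0.068, -0.0275, -0.01, 1.05]])

```text
clock: 7.75
ee_pos: [635.9, -110.2, 153.0]
tcp_rot: [-0.001, 0.647, 0.762, -0.001]
force: [1.6, -0.8, 1.4]
grip_width: 39.9
grip_force: 0.0
```

Request:
carry_out(steps=[[0.04, -0.0075, 0.1535, 0, 0.6], [0.04, -0.0075, 0.1535, 0, 0.6], [0.04, -0.0075, 0.1535, 0, 0.6], [0.04, -0.0075, 0.1535, 0, 0.6], [0.04, -0.0075, 0.1535, 0, 0.6], [0.04, -0.0075, 0.1535, -0.04, 0.6], [0.04, -0.0075, 0.1535, -0.082, 0.6], [0.018, -0.0075, 0.1535, -0.082, 0.6], [0.018, -0.0075, 0.1535, -0.082, 0.6], [0.018, -0.0075, 0.1535, -0.082, 0.6], [0.018, -0.0015, 0.1585, -0.082, 0.45], [0.018, 0.005, 0.162, -0.082, 0.3], [0.018, 0.0115, 0.165, -0.082, 0.15], [0.018, 0.019, 0.1665, -0.082, 0.0], [0.018, 0.02, 0.167, -0.082, 0.0], [0.018, 0.0215, 0.167, -0.082, 0.0], [0.018, 0.0215, 0.167, -0.082, 0.0]])

```text
clock: 9.45
ee_pos: [657.2, 56.3, 73.0]
tcp_rot: [-0.001, 0.647, 0.762, -0.001]
force: [-19.2, -2.4, 8.4]
grip_width: 18.0
grip_force: 9.5
```

Request:
carry_out(steps=[[0.03, -0.003, 0, 0, 0], [0.06, -0.003, 0, 0, 0], [0.06, -0.003, 0, 0, 0], [0.06, -0.003, 0, 0.05, 0], [0.06, -0.003, 0, 0.1, 0], [0.06, -0.003, 0.05, 0.13, -0.15], [0.06, -0.03, 0.1, 0.13, -0.3], [0.06, -0.06, 0.15, 0.13, -0.47], [0.06, -0.09, 0.2, 0.13, -0.47], [0.06, -0.1, 0.24, 0.13, -0.47], [0.06, -0.11, 0.28, 0.1, -0.47], [0.06, -0.124, 0.304, 0.07, -0.47], [0.06, -0.124, 0.304, 0.05, -0.47], [0.06, -0.124, 0.304, 0.05, -0.47]])

```text
clock: 10.85
ee_pos: [532.3, 361.3, 117.5]
tcp_rot: [-0.0, 0.806, 0.592, -0.003]
force: [-0.5, -0.0, -0.4]
grip_width: 60.3
grip_force: 0.0
```

```bash
python3 - <<'E'
from h import *
from cell import sense,optics
s=sense(); print(s["ee_pos"],s["tcp_rot"],s["force"])
y=R.from_quat(s["tcp_rot"][[1,2,3,0]]).as_matrix()[:,1]; print("tool y",np.arctan2(y[1],y[0]))
for n in("wrist","scene"):
    c=optics.camera(n); pickle.dump(c,open(n+"3.pkl","wb")); P=cloud(c)
    if n=="wrist":
        g=cv2.cvtColor(c["frame"],cv2.COLOR_BGR2HSV)
        m=cv2.inRange(g,(45,60,20),(85,255,255)); m=cv2.morphologyEx(m,cv2.MORPH_CLOSE,np.ones((7,7)))
        ct=max(cv2.findContours(m,0,1)[0],key=cv2.contourArea); print("board",cv2.minAreaRect(onplane(c,ct[:,0],3)[:,:2].astype(np.float32)))
        k=(P[...,2]>22)&(P[...,2]<36)&(np.hypot(P[...,0]-536,P[...,1]-359)<45); q=P[k]; print(len(q),cv2.minAreaRect(q[:,:2].astype(np.float32)),np.median(q[:,2]))
    else:
        m=cv2.inRange(cv2.cvtColor(c["frame"],cv2.COLOR_BGR2HSV),(4,130,40),(16,255,255))
        k,l,st,ce=cv2.connectedComponentsWithStats(m)
        for i in range(1,k):
            q=P[l==i]; q=q[(q[:,2]>45)&(q[:,2]<110)&(q[:,0]>500)&(q[:,0]<700)&(abs(q[:,1])<150)]
            if len(q)>5: print(st[i],q.mean(0).round(1))
f=cv2.resize(load("scene3.pkl")["frame"][220:310,200:320],None,fx=3.5,fy=3.5,interpolation=2)
w=cv2.resize(load("wrist3.pkl")["frame"],(380,285)); im=np.zeros((315,800,3),np.uint8); im[:315,:420]=f; im[:285,420:]=w; cv2.imwrite("pics/v3.png",im)
E
```

```text
[532.25293952 361.28138385 117.47379117] [-2.76159731e-04  8.05980115e-01  5.91936275e-01 -2.72461616e-03] [-0.46704045 -0.0473378  -0.36737548]
tool y -0.303880080964792
board ((534.5479736328125, 359.072265625), (119.1563491821289, 189.2759246826172), 72.6505355834961)
2458 ((534.4515991210938, 359.3158874511719), (40.776790618896484, 40.24590301513672), 72.30104064941406) 28.30589359063252
[290 235   4  13  45] [604.1 107.3  68.9]
[289 253   7  15  67] [657.4  52.9  80.8]
[237 294   5  14  50] [ 643.5 -113.    70.3]
```

View pics/v3.png

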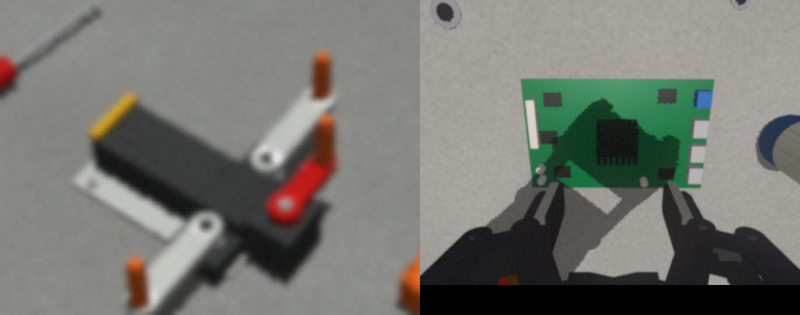

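The left picture shows both arms straight out and the keeper parked at rear left. The right picture shows the green board with its sink at about (617,142), and the fingers aligned with the board's long side. I'll correct x and y by 2 mm and let it settle.

Request:
carry_out(steps=[[0.06, 0.002, -0.002, 0, 0], [0.06, 0.002, -0.002, 0, 0], [0.06, 0.002, -0.002, 0, 0], [0.06, 0.002, -0.002, 0, 0]])

```text
clock: 11.35
ee_pos: [536.6, 358.4, 121.4]
tcp_rot: [0.0, 0.807, 0.591, 0.0]
force: [0.8, 0.5, 0.3]
grip_width: 59.7
grip_force: 0.0
```

Request:
carry_out(steps=[[0.06, -0.0015, 0.001, -0.04, 0], [0.06, -0.0015, 0.001, -0.08, 0], [0.06, -0.0015, 0.001, -0.1, 0], [0.06, -0.0015, 0.001, -0.113, 0], [0.06, -0.0015, 0.001, -0.113, 0], [0.06, -0.0015, 0.001, -0.113, 0], [0.06, -0.0015, 0.001, -0.113, 0], [0.03, -0.0015, 0.001, -0.113, 0], [0.03, -0.0015, 0.001, -0.113, 0], [0.03, -0.0015, 0.001, -0.113, 0], [0.03, -0.0015, 0.001, -0.113, 0], [0.03, -0.0015, 0.001, -0.113, 0], [0.03, -0.0015, 0.001, -0.113, 0]])

```text
clock: 12.65
ee_pos: [535.3, 360.0, 9.1]
tcp_rot: [0.0, 0.807, 0.591, 0.001]
force: [-1.1, -1.5, 7.4]
grip_width: 38.7
grip_force: 62.8
```

Request:
carry_out(steps=[[0.03, 0, 0, 0.01, 0], [0.03, 0, 0, 0.03, 0], [0.03, 0, 0, 0.06, 0], [0.03, 0, 0, 0.1, 0], [0.03, 0, 0, 0.13, 0], [0.03, 0, -0.02, 0.14, -0.05], [0.03, 0.005, -0.05, 0.14, -0.15], [0.03, 0.01, -0.085, 0.14, -0.27], [0.03, 0.014, -0.12, 0.14, -0.39], [0.03, 0.018, -0.16, 0.14, -0.51], [0.03, 0.022, -0.2, 0.14, -0.63], [0.03, 0.027, -0.24, 0.14, -0.75], [0.03, 0.031, -0.28, 0.14, -0.87], [0.03, 0.036, -0.32, 0.14, -0.99], [0.03, 0.04, -0.35, 0.14, -1.08], [0.03, 0.041, -0.364, 0.14, -1.105], [0.03, 0.041, -0.367, 0.14, -1.105], [0.03, 0.041, -0.367, 0.14, -1.105], [0.03, 0.041, -0.367, 0.14, -1.105], [0.03, 0.041, -0.367, 0.14, -1.105]])

```text
clock: 14.65
ee_pos: [575.6, -6.1, 147.8]
tcp_rot: [-0.0, 0.997, 0.081, -0.0]
force: [-0.6, 0.6, -3.8]
grip_width: 39.1
grip_force: 61.6
```

```bash
python3 - <<'E'
from h import *
from cell import sense,optics
s=sense(); print(s["ee_pos"],s["tcp_rot"],s["force"],s["wrist_torque"],s["grip_width"])
y=R.from_quat(s["tcp_rot"][[1,2,3,0]]).as_matrix()[:,1]; print("tool y",np.arctan2(y[1],y[0]))
w=optics.camera("wrist");c=optics.camera("scene"); P=cloud(c)
for n,cam in(("w",w),("s",c)):
    P=cloud(cam);g=cv2.cvtColor(cam["frame"],cv2.COLOR_BGR2HSV);m=cv2.inRange(g,(45,60,20),(85,255,255))>0
    q=P[m&(P[...,2]>100)&(P[...,2]<220)&(np.hypot(P[...,0]-576,P[...,1]+7)<130)]; 
    print(n,len(q),q.mean(0),np.linalg.lstsq(np.c_[q[:,:2]-q[:,:2].mean(0),np.ones(len(q))],q[:,2],rcond=None)[0],cv2.minAreaRect(q[:,:2].astype(np.float32)))
im=np.zeros((420,800,3),np.uint8); im[:300,:400]=cv2.resize(w["frame"],(400,300)); im[:400,400:]=cv2.resize(c["frame"][150:330,190:370],(400,400),interpolation=2); cv2.imwrite("pics/v4.png",im)
E
```

```text
[575.64401779  -6.12942142 147.8351277 ] [-7.02035950e-05  9.96724337e-01  8.08739206e-02 -1.51472422e-05] [-0.58693718  0.59162523 -3.84488844] [ 0.07522146  0.01977999 -0.02958589] 39.08796477840255
tool y -1.408871644434198
w 62545 [ 5.94578906e+02 -5.35574254e-01  1.41918901e+02] [-1.86375089e-02  3.25140850e-04  1.41918901e+02] ((573.8157958984375, -5.7133331298828125), (120.70783996582031, 190.77272033691406), 9.210994720458984)
s 1771 [592.60621867 -16.70274368 142.68621143] [-2.23346557e-02  6.57357303e-03  1.42686211e+02] ((575.1901245117188, -6.035797119140625), (121.8272705078125, 191.28773498535156), 9.538862228393555)
```

View pics/v4.png

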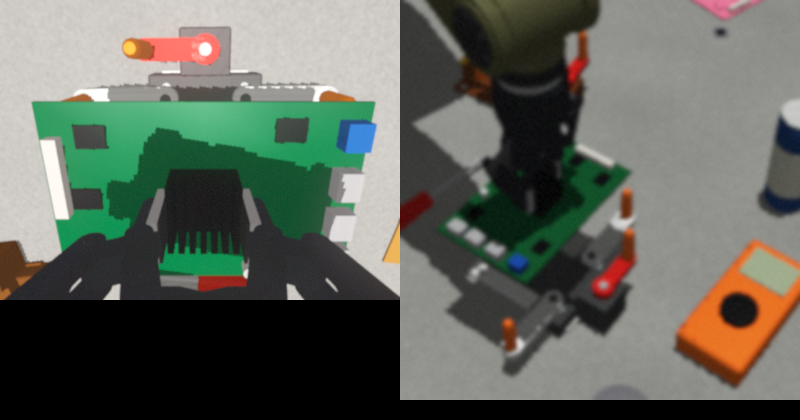

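The wrist picture shows the board level (about 1°), held at its sink, with its long side running arm to arm. The keeper sits clear at (205,48). The scene view agrees on the centre and yaw (9.4°). Now I'll lower it gently.

Request:
carry_out(steps=[[0.03, 0.0015, -0.0005, -0.03, 0], [0.03, 0.0015, -0.0005, -0.055, 0], [0.03, 0.0015, -0.0005, -0.07, 0], [0.03, 0.0015, -0.0005, -0.08, 0], [0.03, 0.0015, -0.0005, -0.086, 0], [0.03, 0.0015, -0.0005, -0.09, 0], [0.03, 0.0015, -0.0005, -0.093, 0], [0.03, 0.0015, -0.0005, -0.095, 0], [0.03, 0.0015, -0.0005, -0.096, 0], [0.03, 0.0015, -0.0005, -0.097, 0], [0.03, 0.0015, -0.0005, -0.097, 0], [0.03, 0.0015, -0.0005, -0.097, 0]])

```text
clock: 15.95
ee_pos: [577.3, -7.8, 50.9]
tcp_rot: [0.0, 0.997, 0.08, 0.0]
force: [0.5, 0.4, -3.6]
grip_width: 38.5
grip_force: 61.5
```

Request:
carry_out(steps=[[0.03, 0, 0.0005, -0.001, 0], [0.03, 0, 0.0005, -0.0015, 0], [0.03, 0, 0.0005, -0.002, 0], [0.03, 0, 0.0005, -0.0025, 0], [0.03, 0, 0.0005, -0.0025, 0]])

```text
clock: 16.45
ee_pos: [577.3, -7.2, 49.1]
tcp_rot: [0.0, 0.997, 0.08, 0.0]
force: [-5.5, 1.2, 7.0]
grip_width: 38.6
grip_force: 62.9
```

Contact is about 10 N, so the board is seated. I'll release, rise, and look.

Request:
carry_out(steps=[[0.042, 0, 0.0005, -0.0015, 0], [0.05, 0, 0.0005, -0.001, 0], [0.06, 0, 0.0005, 0, 0], [0.06, 0, 0.0005, 0, 0], [0.06, 0, 0.0005, 0.02, 0], [0.06, 0, 0.0005, 0.06, 0], [0.06, 0, 0.0005, 0.1, 0], [0.06, 0, 0.0005, 0.1, 0], [0.06, 0, 0.0005, 0.1, 0]])

```text
clock: 17.35
ee_pos: [577.4, -6.8, 148.8]
tcp_rot: [0.0, 0.997, 0.08, 0.001]
force: [-0.1, -0.1, -0.6]
grip_width: 59.7
grip_force: 0.0
```

```bash
python3 - <<'E'
from h import *
from cell import sense,optics
s=sense(); print(s["ee_pos"],s["force"],s["grip_width"])
w=optics.camera("wrist");c=optics.camera("scene")
for n,cam in(("w",w),("s",c)):
    P=cloud(cam);g=cv2.cvtColor(cam["frame"],cv2.COLOR_BGR2HSV);m=cv2.inRange(g,(45,60,20),(85,255,255))>0
    q=P[m&(P[...,2]>30)&(P[...,2]<60)&(np.hypot(P[...,0]-576,P[...,1]+7)<130)]
    print(n,len(q),q.mean(0),np.linalg.lstsq(np.c_[q[:,:2]-q[:,:2].mean(0),np.ones(len(q))],q[:,2],rcond=None)[0],cv2.minAreaRect(q[:,:2].astype(np.float32)))
im=np.zeros((420,800,3),np.uint8); im[:300,:400]=cv2.resize(w["frame"],(400,300)); im[:400,400:]=cv2.resize(c["frame"][170:330,200:360],(400,400),interpolation=2); cv2.imwrite("pics/v5.png",im)
E
```

```text
[577.43102083  -6.84082109 148.82879456] [-0.11872951 -0.05769197 -0.61696479] 59.732981793761475
w 34073 [582.71091403  -3.62287933  42.65999115] [1.11012151e-03 5.11547827e-04 4.26599912e+01] ((573.9851684570312, -7.1268310546875), (123.42286682128906, 189.98667907714844), 9.199442863464355)
s 1972 [582.3104713   -8.52602314  42.48219395] [1.00219215e-03 1.21537360e-03 4.24821939e+01] ((572.699951171875, -6.7592620849609375), (130.67709350585938, 190.4658203125), 8.795379638671875)
```

View pics/v5.png

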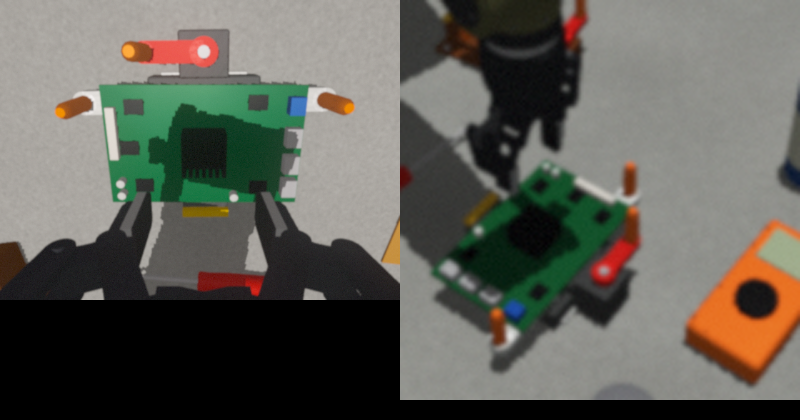

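The board lies flat: its top is at 42.6 mm with slope near 0.001. It rests between the posts, lip and pillar, and the keeper is still parked at (205,50) in the wrist view. Now to the keeper post.

Request:
carry_out(steps=[[0.04, 0.02, 0.02, 0, 0.145], [0.04, 0.05, 0.04, 0, 0.29], [0.04, 0.0785, 0.0635, 0, 0.435], [0.04, 0.0785, 0.0635, 0, 0.58], [0.04, 0.0785, 0.0635, 0, 0.725], [0.04, 0.0785, 0.0635, 0, 0.87], [0.04, 0.0785, 0.0635, 0, 1.015], [0.04, 0.0785, 0.0635, 0, 1.16], [0.04, 0.0785, 0.0635, 0, 1.305], [0.04, 0.0785, 0.0635, 0, 1.45], [0.04, 0.0785, 0.0635, 0, 1.57], [0.04, 0.0785, 0.0635, 0, 1.57], [0.04, 0.0785, 0.0635, -0.04, 1.57], [0.04, 0.0785, 0.0635, -0.074, 1.57], [0.04, 0.0785, 0.0635, -0.074, 1.57], [0.04, 0.0785, 0.0635, -0.074, 1.57], [0.018, 0.0785, 0.0635, -0.074, 1.57], [0.018, 0.0785, 0.0635, -0.074, 1.57], [0.018, 0.0785, 0.0635, -0.074, 1.57], [0.018, 0.0785, 0.0635, -0.074, 1.57]])

```text
clock: 19.45
ee_pos: [655.9, 56.7, 75.1]
tcp_rot: [0.0, 0.649, 0.761, 0.0]
force: [-1.5, -0.7, 1.9]
grip_width: 18.4
grip_force: 1.1
```

Request:
carry_out(steps=[[0.018, -0.007, -0.0015, 0, 0.145], [0.018, -0.014, -0.0045, 0, 0.29], [0.018, -0.02, -0.008, 0, 0.435], [0.018, -0.026, -0.0125, 0, 0.58], [0.018, -0.031, -0.0175, 0, 0.725], [0.018, -0.035, -0.0235, 0, 0.87], [0.018, -0.038, -0.03, 0, 1.015], [0.018, -0.0405, -0.037, 0, 1.16], [0.018, -0.042, -0.044, 0, 1.305], [0.018, -0.042, -0.051, 0, 1.45], [0.018, -0.0415, -0.0575, 0, 1.57], [0.018, -0.0415, -0.0585, 0, 1.57], [0.018, -0.0415, -0.0595, 0, 1.57], [0.018, -0.0415, -0.0595, 0, 1.57]])

```text
clock: 20.85
ee_pos: [614.3, -2.7, 74.4]
tcp_rot: [0.0, -0.078, 0.997, -0.0]
force: [1.3, -0.5, -0.4]
grip_width: 18.1
grip_force: 0.0
```

Request:
carry_out(steps=[[0.03, 0, 0.002, 0, 0], [0.04, 0, 0.002, 0, 0], [0.04, 0, 0.002, 0, 0], [0.04, 0, 0.002, 0.04, 0], [0.04, 0, 0.002, 0.09, 0], [0.04, -0.04, 0.002, 0.12, 0], [0.04, -0.09, 0.002, 0.14, 0], [0.04, -0.14, 0.002, 0.14, 0], [0.04, -0.14, 0.002, 0.14, 0], [0.04, -0.14, 0.002, 0.14, 0], [0.04, -0.14, 0.002, 0.14, 0]])

```text
clock: 21.95
ee_pos: [475.1, -0.8, 214.6]
tcp_rot: [0.0, -0.079, 0.997, -0.0]
force: [1.2, 0.0, 0.3]
grip_width: 40.2
grip_force: 0.0
```

```bash
python3 - <<'E'
from h import *
from cell import sense,optics
s=sense(); print(s["ee_pos"],s["force"])
w=optics.camera("wrist");c=optics.camera("scene");P=cloud(c)
m=cv2.inRange(cv2.cvtColor(c["frame"],cv2.COLOR_BGR2HSV),(4,130,40),(16,255,255))
k,l,st,ce=cv2.connectedComponentsWithStats(m)
for i in range(1,k):
    q=P[l==i]; q=q[(q[:,2]>45)&(q[:,2]<110)&(q[:,0]>500)&(q[:,0]<700)&(abs(q[:,1])<150)]
    if len(q)>5: print(st[i],q.mean(0).round(1))
print(proj(w,[[664.3,7.2,57],[614.9,-.7,102],[604.2,111,85],[639.4,-110.2,85]]).round())
P=cloud(w);g=cv2.cvtColor(w["frame"],cv2.COLOR_BGR2HSV);m=cv2.inRange(g,(45,60,20),(85,255,255))>0
q=P[m&(P[...,2]>30)&(P[...,2]<60)]; print(len(q),q.mean(0),cv2.minAreaRect(q[:,:2].astype(np.float32)))
im=np.zeros((420,800,3),np.uint8); im[:300,:400]=cv2.resize(w["frame"],(400,300)); im[:400,400:]=cv2.resize(c["frame"][170:330,200:360],(400,400),interpolation=2); cv2.imwrite("pics/v6.png",im)
E
```

```text
[475.14631725  -0.83083238 214.56677264] [1.20852375 0.04884155 0.28024551]
[290 235   4  13  49] [604.2 107.3  68.1]
[261 257  16  22 105] [616.5  -2.7  76.2]
[236 293   6  15  67] [ 643.4 -112.5   71.7]
[[261. 370.]
 [257. 360.]
 [387. 353.]
 [130. 353.]]
13194 [558.01926586  -1.4624314   42.61592007] ((576.50732421875, -6.50396728515625), (124.25721740722656, 189.75173950195312), 9.297934532165527)
```

View pics/v6.png

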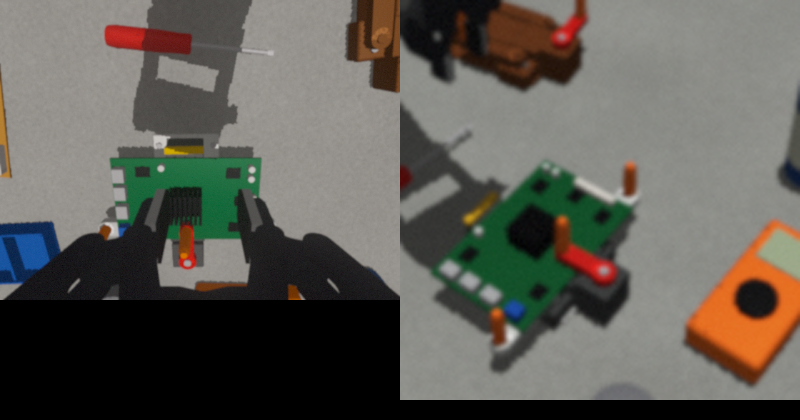

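The keeper lies straight over the board's rear edge. Its post is at (616,-3), where it should be when snapped home. The board and both arms are unmoved, and the robot is clear.

```bash
python3 -c "
from cell import bot
print(bot.hand_in())"
```

```text
the job is handed in; nothing more can be done
None
```

The job is done and handed in at about 22 s of the 70 s allowed: both arms are out at their detents, the board lies flat in the cradle and released, the keeper is swung home over its rear edge, and no other object was touched.

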